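Sort inspected weld brackets into the pass and reject nests

ROBOT

A 6-joint arm with a two-finger parallel gripper is mounted at the origin on the work surface. World frame = base frame: x ahead of the robot, y to its left, z up, the work surface at z = 0. Lengths are in m, angles in rad, forces in N, time in s.
With the tool pointing down it reaches from about 0.4 to 0.825 m from the base axis. Payload 7 kg.
Tool frame: the origin (TCP) lies on the centre line of the jaws, within the pads' length; the fingertips stand 19 mm ahead of it and the grasp point (between the pads) is the TCP (tip_reach is the distance from the TCP to the fingertips, in m); z points along the fingers, y is the line along which they close (so a half turn about z gives the same grasp; the last joint's range is limited). The gripper opens to 85 mm and grips with 20 to 120 N. Pads are 22 mm wide; open, the fingers measure 114 mm over their backs; the gripper's body (76 mm by 85 mm) begins 54 mm behind the grasp point. The pads swing forward as they close: fully open they stand 13 mm farther back than shut.
Start: joints at [-0.842, 0.359, 0.012, 0, -1.224, -0.288], TCP at [0.288, -0.61, 0.25] pointing down, gripper open.
Joint ranges: [-3.07, 3.07], [-1.43, 2.12], [-1.02, 1.25], [-3.03, 1.67], [-3.05, -0], [-3.03, 3.03]. Speed limits (rad/s): [2.39, 2.39, 3.01, 3.14, 3.14, 3.14].

INTERFACE

Orientations are given as a 3x3 rotation matrix whose columns are the frame's x, y, z axes.
In Python, from bench import get_state, capture, get_calibration, hand_in, tip_reach gives the robot as it stands. The module is installed in compiled form; this text tells all that it offers.
- The arm moves only by the tool apply_moves, never from a script. Its argument "commands" is a list of rows, each a list of 2 entries, a list of its own where there are three numbers: the shift along the world's x, y, z in mm, then the turn, a rotation vector about the world's x, y, z in rad. In form: [[[x, y, z], [wx, wy, wz]], ...]. A call has 1 to 12 rows; each row is the pose to reach, as a shift and turn from the pose commanded when the call began; what a row does not reach only later rows make up. A row lasts 1/8 s, in which the tool goes at most 62.5 mm and 10.7 degrees, less where a joint would pass 70% of its speed; a pose out of reach is approached as far as the arm can. A call with a gripper value outside its range is refused whole. "gripper" is the opening in per cent of the stroke, from 0 (shut) to 100 (fully open), set as the call begins (left out, the last holds). The fingers move at their own pace and stop on an object; the grip force is fixed at half the most. Time passes only in rows, so rows that repeat a pose let the fingers close. It gives the time, the measured TCP pose, the force, the opening and the grip force at its end, in the units of the state.
- get_state(): the state, without advancing time (a new reading comes with each control period).
- capture(name): name is "side" or "top" or "wrist"; returns the picture (420x560x3 uint8, red, green, blue); there is no depth.
- get_calibration(name): a dict with "fx", "fy", "cx", "cy" (pixels), "cam_to_world" (4x4, takes a point from camera to world coordinates). Camera axes: x right, y down, z forward; pixel columns grow to the right and rows downward; lengths in m; the calibration is good to about 2 mm. The wrist camera is an equidistant fisheye: a pixel r from the principal point sees the ray r / f radians off the axis. A picture is of the moment at which its call begins: read the wrist's pose just before it. get_calibration takes no time and is no camera call; for the wrist camera it gives the pose at the moment of the call.
- hand_in(): hands the job in; it is judged then, once.
The state is a dict: "t": time; "q": joint angles; "qd": joint speeds; "joint_torque": joint torques, N m; "tcp_pos": TCP position; "orientation": TCP orientation; "ft_force": force on the tool from outside, world axes, zero at the start; "wrist_torque": the same for the moment, N m; "finger_gap": opening from 0.0 (shut) to 1.0 (fully open); "gripper_force": force on a finger pad.
Only numpy, scipy, OpenCV 4.12 (cv2) and the standard library are available. Lean on these libraries where they do the work, as an engineer would, in place of code of your own. Each camera call takes 0.05 s, during which the arm holds its last target. There are 200 camera calls.

TASK

The inspected brackets on the welding table carry a coloured tag: set the bracket with the green tag into the green pass nest and the one with the red tag into the red reject nest. Each must end standing upright, flat on the floor of its nest, let go and at rest. Set them down rather than dropping them in.

Things in the scene. Friction and masses are not known exactly. Their poses are not given: they have to be found in the camera images.
- bracket_green: Loose steel bracket, green tag, about 0.46 kg: dark base plate 90 (x) by 60 (y) by 8 mm, on it a bright upright 30 x 30 mm square tube stub centred at x = -15 mm, y = 0, top 58 mm above the underside: grip it there, faces square to x and y. Flat green tag 36 x 52 mm on the plate's +x end. Origin: centre of the plate's underside, z up. Starts upright on the table. Not the like bracket without tag.
- bracket_red: The same kind of loose bracket, same sizes, origin and axes, but with a red tag.
- nest_green: Pass nest: fixed green open tray, outside 142 (x) by 112 (y) mm, inside 130 x 100 mm, walls 6 mm thick with rim 18 mm above the table, floor 5 mm above the table. Holds one bracket, long side along x, either way round, 20 mm to spare on each side. Origin: centre of its underside, on the table; z up.
- nest_red: Reject nest: the same fixed tray, same sizes, origin and axes, but red.
Mind the look-alikes: they are no part of the job. What is shaped like the bracket_red but yellow is not meant.

How it is judged:
By the outcome, as a careful person would: the job done as asked, in the order asked, and still so for the second after the job is handed in, with the robot touching nothing.
It also fails if it takes over 59 s, if anything falls off the work surface, if the arm or the gripper's body presses on something with over 40 N, if the wrist force passes 120 N, or if a joint passes its speed limit or range.

## Working session

There is one attempt and no reset: what is moved stays moved. The work goes in short steps, Python scripts to look and compute and a tool call to move; the robot and the scene stay as the last step left them, time stands still between calls to the robot, and variables do not carry over. Pictures are saved under pics/ and viewed, at most 10 in all, crops included, and the job is handed in when it is done.

Besides the shell and the picture viewer there is one more tool, called by a JSON object that holds its "fn" and its "kwargs". apply_moves: Moves the arm, as the interface text tells. Its arguments: {"type":"object","properties":{"commands":{"type":"array","items":{"type":"array"}},"gripper":{"type":"number"}},"required":["commands"]}

```bash
mkdir -p pics; python3 - <<'E'
from bench import *
import cv2
for n in ("top","side"):
    cv2.imwrite(f"pics/{n}1.png",capture(n)[:,:,::-1])
    c=get_calibration(n);print({k:(v if k!='cam_to_world' else [list(map(lambda a:round(float(a),3),r)) for r in v]) for k,v in c.items()})
s=get_state();print(s['tcp_pos'],s['orientation'],s['t'])
E
```

```text
{'fx': 456.2838094026432, 'fy': 456.2838094026432, 'cx': 275.5717086416146, 'cy': 206.0657954335517, 'cam_to_world': [[0.024, -0.994, 0.109, 0.514], [-1.0, -0.023, 0.009, -0.008], [-0.006, -0.11, -0.994, 0.986], [0.0, 0.0, 0.0, 1.0]]}
{'fx': 441.66648801979187, 'fy': 441.66648801979187, 'cx': 279.7258030733405, 'cy': 200.94776034065833, 'cam_to_world': [[-0.982, -0.139, 0.128, 0.475], [-0.189, 0.69, -0.699, 0.651], [0.009, -0.711, -0.703, 0.67], [0.0, 0.0, 0.0, 1.0]]}
[ 0.28781893 -0.61013327  0.24949149] [[-9.04446673e-01 -4.26586085e-01 -7.26914357e-04]
 [-4.26586683e-01  9.04445848e-01  1.22902885e-03]
 [ 1.33168066e-04  1.42168304e-03 -9.99998981e-01]] 0.1
```

View pics/top1.png

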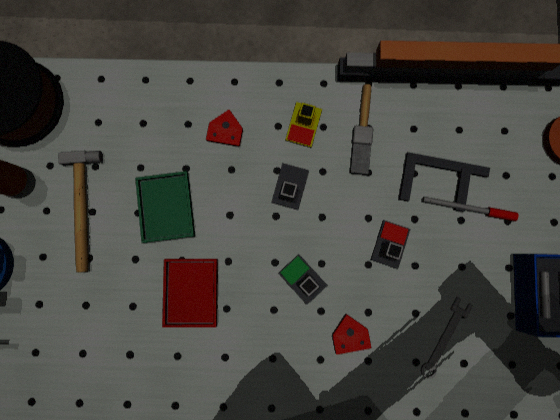

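View pics/side1.png

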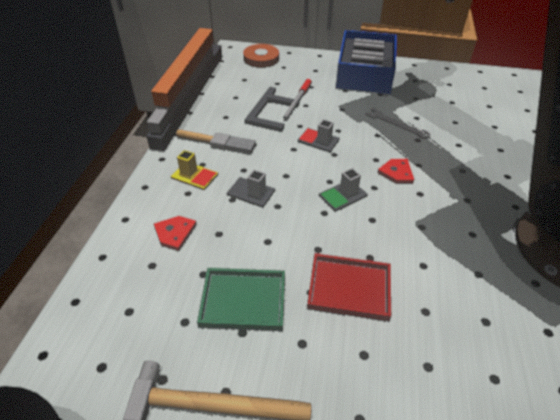

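Top view: the green-tagged bracket is at (303,278) and the red-tagged one at (391,244). The green nest is at (165,207) and the red nest at (190,293). Look-alikes are the yellow bracket with a red tag (304,124), the untagged bracket (291,187) and red plates at (225,128) and (351,335). I'll check the choice in one close crop.

```bash
python3 - <<'E'
import cv2
i=cv2.imread("pics/top1.png")
c=cv2.resize(i[205:315,270:420],None,fx=5,fy=5,interpolation=cv2.INTER_CUBIC);cv2.imwrite("pics/c1.png",cv2.convertScaleAbs(c,alpha=1.5))
c=cv2.resize(i[165:335,125:230],None,fx=3.5,fy=3.5,interpolation=cv2.INTER_CUBIC);cv2.imwrite("pics/c2.png",cv2.convertScaleAbs(c,alpha=1.5))
E
```

```text
(no output)
```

View pics/c1.png

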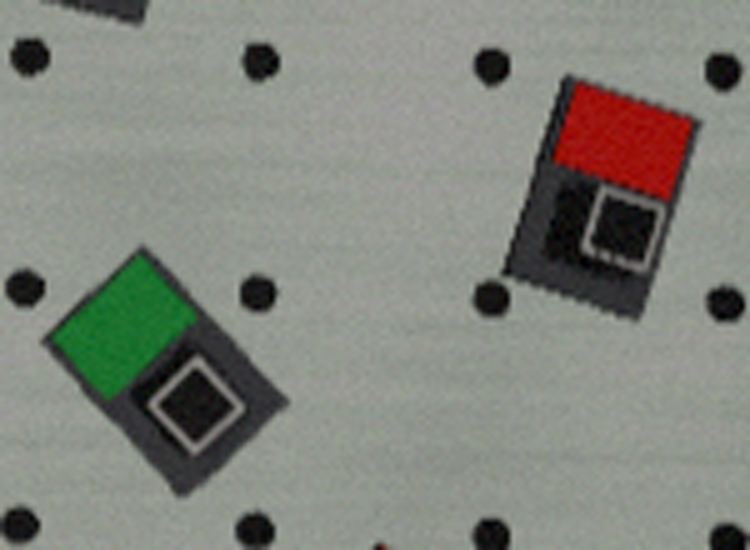

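View pics/c2.png

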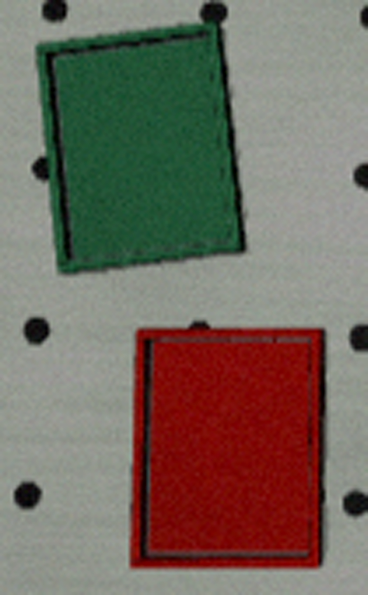

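Both are dark-grey brackets with the right tags. Green plate corners in crop 1 are (143,247), (43,341), (183,497), (289,402); red are (568,75), (700,122), (638,320), (505,272). I read the nest rim corners off crop 2.

```bash
cat > h.py <<'E'
import numpy as np
from bench import *
def ray(px,z,n="top",c=None):
    c=c or get_calibration(n);T=np.array(c['cam_to_world'])
    d=T[:3,:3]@[(px[0]-c['cx'])/c['fx'],(px[1]-c['cy'])/c['fy'],1]
    return T[:3,3]+d*(z-T[2,3])/d[2]
def report(name,P,f,o,z):
    W=np.array([ray(((u+.5)/f-.5+o[0],(v+.5)/f-.5+o[1]),z) for u,v in P])[:,:2]*1000
    m=W.mean(0);e=[np.linalg.norm(W[i]-W[(i+1)%4]) for i in range(4)]
    x=(W[0]+W[1]-W[2]-W[3]);print(name,m.round(1),"edges",np.round(e,1),"x-axis yaw deg",np.degrees(np.arctan2(x[1],x[0])).round(1))
E
python3 - <<'E'
from h import *
a=(5,(270,205));b=(3.5,(125,165))
report("green plate",[(143,247),(43,341),(183,497),(289,402)],*a,.008)
report("green tube",[(198,355),(148,405),(195,455),(244,407)],*a,.058)
report("red plate",[(568,75),(700,122),(638,320),(505,272)],*a,.008)
report("red tube",[(600,185),(664,198),(645,271),(583,252)],*a,.058)
report("green nest",[(38,45),(216,24),(244,250),(62,272)],*b,.018)
report("red nest",[(137,329),(324,329),(321,567),(131,567)],*b,.018)
s=get_state();R=s['orientation'];print(np.degrees(np.arctan2(R[1,1],R[0,1])), get_calibration("wrist")['cam_to_world'])
E
```

```text
green plate [467.9 -60.1] edges [58.2 87.7 60.  89.5] x-axis yaw deg 44.1
green tube [457.1 -70.5] edges [28.3 27.2 27.4 27.6] x-axis yaw deg 43.8
red plate [ 546.  -245.8] edges [59.4 88.8 59.4 88.8] x-axis yaw deg -17.7
red tube [ 532.6 -241.7] edges [26.2 30.6 25.9 28. ] x-axis yaw deg -14.6
green nest [614.1 237.4] edges [110.1 140.4 110.9 140.6] x-axis yaw deg 9.4
red nest [434.8 175.5] edges [112.9 140.2 112.8 140.3] x-axis yaw deg 1.4
115.25112607461722 [[-0.4270721   0.86876821  0.25070145  0.22349379]
 [ 0.90421592  0.40979839  0.12024495 -0.64010964]
 [ 0.00172794  0.27804151 -0.96056751  0.37177466]
 [ 0.          0.          0.          1.        ]]
```

{"fn": "apply_moves", "kwargs": {"commands": [[[15,45,0],[0,0,0.05]],[[30,100,0],[0,0,0.1]],[[48,155,0],[0,0,0.15]],[[66,210,0],[0,0,0.2]],[[84,265,0],[0,0,0.25]],[[102,320,-20],[0,0,0.3]],[[120,375,-40],[0,0,0.328]],[[137,430,-60],[0,0,0.328]],[[153,485,-80],[0,0,0.328]],[[165,525,-95],[0,0,0.328]],[[169,540,-100],[0,0,0.328]],[[169,540,-100],[0,0,0.328]]], "gripper": 100}}

```text
t: 1.6
tcp_pos: [0.4569, -0.0699, 0.1499]
orientation: [[-0.718, -0.697, -0.001], [-0.697, 0.718, -0.0], [0.001, 0.001, -1.0]]
ft_force: [0.8, -0.6, 0.7]
finger_gap: 0.996
gripper_force: 0.0
```

```bash
cat > look.py <<'E'
import sys,cv2
from h import *
n=sys.argv[1];c=get_calibration("wrist");i=capture("wrist");s=get_state()
np.save("pics/%s.npy"%n,c,allow_pickle=True)
cv2.imwrite("pics/%s.png"%n,cv2.convertScaleAbs(i[:,:,::-1],alpha=1.4))
R=s['orientation'];print(s['t'],s['tcp_pos'].round(4),np.degrees(np.arctan2(R[1,1],R[0,1])),R[:,2].round(3),s['ft_force'],s['finger_gap'])
E
python3 look.py w1
```

```text
1.65 [ 0.4568 -0.0706  0.1503] 134.09769638673643 [-0. -0. -1.] [ 0.0800118  -1.29055412 -0.45587473] 0.9986802417459367
```

View pics/w1.png

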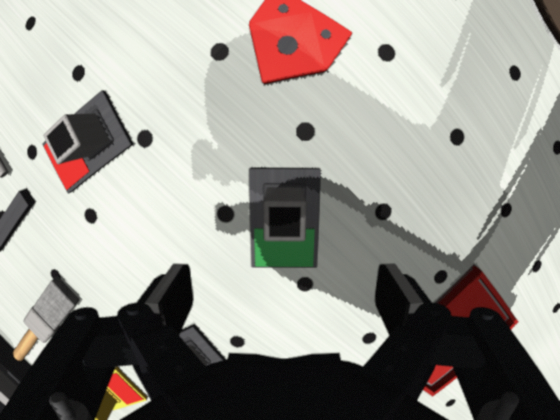

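The wrist view shows the green bracket square and centred between the fingers (tube at (285,222), finger midline about column 283). Descending to grip.

{"fn": "apply_moves", "kwargs": {"commands": [[[0,0,-30],[0,0,0]],[[0,0,-60],[0,0,0]],[[0,0,-85],[0,0,0]],[[0,0,-100],[0,0,0]],[[0,0,-108],[0,0,0]],[[0,0,-108],[0,0,0]]]}}

```text
t: 2.4
tcp_pos: [0.4568, -0.0712, 0.0423]
orientation: [[-0.719, -0.695, -0.0], [-0.695, 0.719, -0.0], [0.0, 0.0, -1.0]]
ft_force: [0.5, -0.2, -0.4]
finger_gap: 1.001
gripper_force: 0.0
```

{"fn": "apply_moves", "kwargs": {"commands": [[[0,0,0],[0,0,0]],[[0,0,0],[0,0,0]],[[0,0,0],[0,0,0]],[[0,0,0],[0,0,0]],[[0,0,0],[0,0,0]],[[0,0,0],[0,0,0]],[[0,0,0],[0,0,0]],[[0,0,0],[0,0,0]]], "gripper": 0}}

```text
t: 3.4
tcp_pos: [0.4572, -0.0703, 0.0428]
orientation: [[-0.718, -0.696, 0.001], [-0.696, 0.718, 0.0], [-0.001, -0.0, -1.0]]
ft_force: [-2.0, 0.4, 6.1]
finger_gap: 0.341
gripper_force: 60.3
```

{"fn": "apply_moves", "kwargs": {"commands": [[[0,0,8],[0,0,0]],[[0,0,25],[0,0,0]],[[0,0,50],[0,0,0]],[[0,0,75],[0,0,0]],[[0,0,95],[0,0,0]],[[0,0,100],[0,0,0]]]}}

```text
t: 4.15
tcp_pos: [0.4572, -0.0703, 0.1434]
orientation: [[-0.719, -0.695, 0.002], [-0.695, 0.719, 0.001], [-0.002, -0.001, -1.0]]
ft_force: [-0.2, 0.4, -3.6]
finger_gap: 0.348
gripper_force: 60.1
```

{"fn": "apply_moves", "kwargs": {"commands": [[[7,15,0],[0,0,-0.04]],[[21,45,0],[0,0,-0.1]],[[38,82,0],[0,0,-0.17]],[[56,120,0],[0,0,-0.24]],[[73,157,0],[0,0,-0.31]],[[90,194,0],[0,0,-0.38]],[[107,230,0],[0,0,-0.46]],[[122,262,0],[0,0,-0.53]],[[134,288,0],[0,0,-0.58]],[[140,301,0],[0,0,-0.605]],[[142,305,0],[0,0,-0.605]],[[142,305,0],[0,0,-0.605]]]}}

```text
t: 5.65
tcp_pos: [0.5985, 0.2339, 0.1418]
orientation: [[-0.987, -0.163, -0.001], [-0.163, 0.987, -0.001], [0.001, -0.0, -1.0]]
ft_force: [-0.4, 0.2, -4.7]
finger_gap: 0.347
gripper_force: 59.9
```

```bash
python3 look.py w2
```

```text
5.7 [0.5985 0.2337 0.142 ] 99.38579186878707 [-0.001 -0.    -1.   ] [-0.30414326 -0.30033257 -4.27010376] 0.34212175000249695
```

View pics/w2.png

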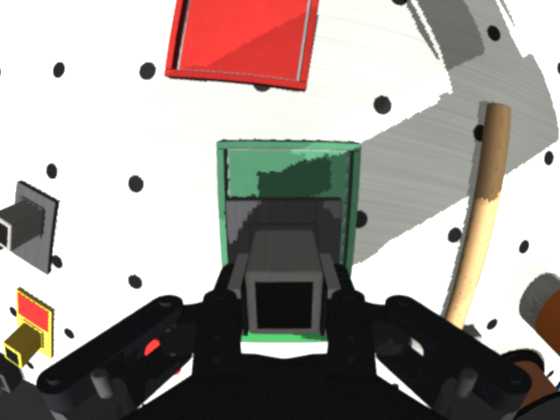

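The bracket is held and square over the green nest, with the nest walls near columns 222 and 355 and the plate at 225–343 nearer the camera. Lowering.

{"fn": "apply_moves", "kwargs": {"commands": [[[1,1,-20],[0,0,0]],[[1,1,-45],[0,0,0]],[[1,1,-68],[0,0,0]],[[1,1,-82],[0,0,0]],[[1,1,-88],[0,0,0]],[[1,1,-91],[0,0,0]],[[1,1,-92],[0,0,0]],[[1,1,-93],[0,0,0]],[[1,1,-93],[0,0,0]]]}}

```text
t: 6.82
tcp_pos: [0.6001, 0.2357, 0.0496]
orientation: [[-0.987, -0.163, 0.0], [-0.163, 0.987, 0.0], [-0.0, 0.0, -1.0]]
ft_force: [-0.3, -0.1, -4.4]
finger_gap: 0.342
gripper_force: 60.0
```

{"fn": "apply_moves", "kwargs": {"commands": [[[0,0,-0.5],[0,0,0]],[[0,0,-1],[0,0,0]],[[0,0,-1.5],[0,0,0]],[[0,0,-2],[0,0,0]],[[0,0,-2],[0,0,0]]]}}

```text
t: 7.45
tcp_pos: [0.5999, 0.2355, 0.0479]
orientation: [[-0.987, -0.163, 0.0], [-0.163, 0.987, 0.0], [-0.0, 0.0, -1.0]]
ft_force: [-4.7, -0.1, 3.8]
finger_gap: 0.347
gripper_force: 61.1
```

Contact is felt (vertical force went from -4.4 to +3.8 N). Releasing and lifting.

{"fn": "apply_moves", "kwargs": {"commands": [[[0,0,0],[0,0,0]],[[0,0,0],[0,0,0]],[[0,0,0],[0,0,0]],[[0,0,0],[0,0,0]],[[0,0,0],[0,0,0]],[[0,0,10],[0,0,0]],[[0,0,30],[0,0,0]],[[0,0,60],[0,0,0]],[[0,0,90],[0,0,0]],[[0,0,115],[0,0,0]],[[0,0,120],[0,0,0]],[[0,0,120],[0,0,0]]], "gripper": 100}}

```text
t: 8.95
tcp_pos: [0.5999, 0.2356, 0.1676]
orientation: [[-0.987, -0.163, 0.0], [-0.163, 0.987, 0.001], [-0.0, 0.0, -1.0]]
ft_force: [-0.4, 0.4, -0.4]
finger_gap: 0.997
gripper_force: 0.0
```

{"fn": "apply_moves", "kwargs": {"commands": [[[-4,-30,0],[0,0,-0.04]],[[-10,-75,0],[0,0,-0.09]],[[-17,-122,0],[0,0,-0.14]],[[-24,-170,0],[0,0,-0.19]],[[-31,-218,0],[0,0,-0.24]],[[-38,-266,0],[0,0,-0.29]],[[-45,-314,-4],[0,0,-0.34]],[[-52,-362,-8],[0,0,-0.39]],[[-59,-410,-13],[0,0,-0.44]],[[-65,-452,-17],[0,0,-0.47]],[[-68,-477,-18],[0,0,-0.47]],[[-68,-477,-18],[0,0,-0.47]]]}}

```text
t: 10.45
tcp_pos: [0.5301, -0.2434, 0.148]
orientation: [[-0.952, 0.305, -0.003], [0.305, 0.952, 0.0], [0.003, -0.0, -1.0]]
ft_force: [-0.4, -0.0, -0.8]
finger_gap: 0.999
gripper_force: 0.0
```

```bash
python3 look.py w3
```

```text
10.5 [ 0.5305 -0.2425  0.1482] 72.29241573021592 [-0.002  0.    -1.   ] [-0.61523052  0.86350167  0.24494129] 1.0014937877527472
```

View pics/w3.png

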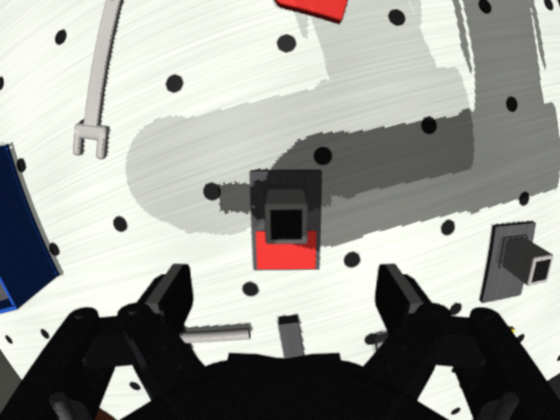

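The red bracket's tube is at (286,223), square and centred as the first was. Gripping it.

{"fn": "apply_moves", "kwargs": {"commands": [[[1,0,-30],[0,0,0]],[[1,0,-60],[0,0,0]],[[1,0,-85],[0,0,0]],[[1,0,-100],[0,0,0]],[[1,0,-105.5],[0,0,0]],[[1,0,-105.5],[0,0,0]]]}}

```text
t: 11.25
tcp_pos: [0.5332, -0.2413, 0.044]
orientation: [[-0.954, 0.301, 0.0], [0.301, 0.954, -0.0], [-0.0, -0.0, -1.0]]
ft_force: [0.3, -0.1, 0.9]
finger_gap: 0.997
gripper_force: 0.0
```

{"fn": "apply_moves", "kwargs": {"commands": [[[0,0,0],[0,0,0]],[[0,0,0],[0,0,0]],[[0,0,0],[0,0,0]],[[0,0,0],[0,0,0]],[[0,0,0],[0,0,0]],[[0,0,0],[0,0,0]],[[0,0,0],[0,0,0]],[[0,0,0],[0,0,0]]], "gripper": 0}}

```text
t: 12.25
tcp_pos: [0.5333, -0.2416, 0.0444]
orientation: [[-0.954, 0.301, 0.001], [0.301, 0.954, -0.0], [-0.001, -0.0, -1.0]]
ft_force: [-1.5, 0.6, 5.9]
finger_gap: 0.346
gripper_force: 60.8
```

{"fn": "apply_moves", "kwargs": {"commands": [[[0,0,8],[0,0,0]],[[0,0,25],[0,0,0]],[[0,0,50],[0,0,0]],[[0,0,75],[0,0,0]],[[0,0,95],[0,0,0]],[[0,0,100],[0,0,0]],[[0,0,100],[0,0,0]]]}}

```text
t: 13.12
tcp_pos: [0.5328, -0.2413, 0.1439]
orientation: [[-0.953, 0.302, 0.0], [0.302, 0.953, 0.0], [-0.0, 0.0, -1.0]]
ft_force: [-0.1, -0.3, -4.6]
finger_gap: 0.345
gripper_force: 59.6
```

{"fn": "apply_moves", "kwargs": {"commands": [[[-5,20,0],[0,0,0.02]],[[-16,60,0],[0,0,0.06]],[[-29,106,0],[0,0,0.1]],[[-42,154,0],[0,0,0.14]],[[-55,202,0],[0,0,0.18]],[[-68,250,0],[0,0,0.22]],[[-80,296,0],[0,0,0.26]],[[-92,340,0],[0,0,0.29]],[[-103,380,0],[0,0,0.32]],[[-110,406,0],[0,0,0.33]],[[-113,416,0],[0,0,0.33]],[[-113,416,0],[0,0,0.33]]]}}

```text
t: 14.62
tcp_pos: [0.4193, 0.1747, 0.1433]
orientation: [[-1.0, -0.025, -0.001], [-0.025, 1.0, -0.001], [0.001, -0.001, -1.0]]
ft_force: [0.3, 0.2, -3.6]
finger_gap: 0.342
gripper_force: 60.3
```

```bash
python3 look.py w4
```

```text
14.675 [0.4194 0.1741 0.1434] 91.39546100063703 [-0.001 -0.001 -1.   ] [ 0.4004554   0.4944337  -4.02888474] 0.34166194818312473
```

View pics/w4.png

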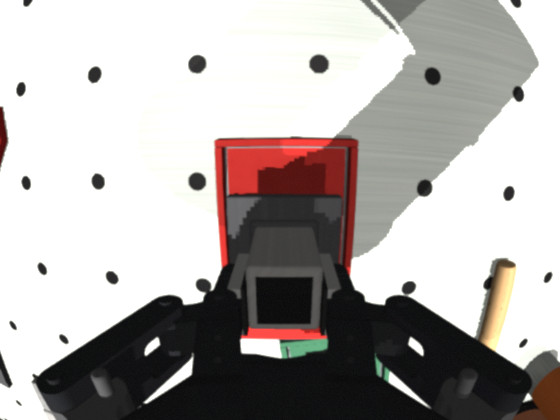

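The red bracket is held square over the red nest (walls near columns 220 and 353). Lowering the same way.

{"fn": "apply_moves", "kwargs": {"commands": [[[0,0,-20],[0,0,0]],[[0,0,-45],[0,0,0]],[[0,0,-68],[0,0,0]],[[0,0,-82],[0,0,0]],[[0,0,-88],[0,0,0]],[[0,0,-91],[0,0,0]],[[0,0,-92],[0,0,0]],[[0,0,-93],[0,0,0]],[[0,0,-93],[0,0,0]]]}}

```text
t: 15.8
tcp_pos: [0.4201, 0.1747, 0.0511]
orientation: [[-1.0, -0.024, 0.0], [-0.024, 1.0, 0.0], [-0.0, 0.0, -1.0]]
ft_force: [0.5, 0.5, -3.2]
finger_gap: 0.341
gripper_force: 60.2
```

{"fn": "apply_moves", "kwargs": {"commands": [[[0,0,-0.5],[0,0,0]],[[0,0,-1],[0,0,0]],[[0,0,-1.5],[0,0,0]],[[0,0,-1.5],[0,0,0]]]}}

```text
t: 16.3
tcp_pos: [0.42, 0.1746, 0.0495]
orientation: [[-1.0, -0.024, 0.0], [-0.024, 1.0, 0.0], [-0.0, 0.0, -1.0]]
ft_force: [-1.5, -0.9, -0.7]
finger_gap: 0.34
gripper_force: 60.9
```

Contact is beginning, so I'll go down another 0.5 mm.

{"fn": "apply_moves", "kwargs": {"commands": [[[0,0,-0.5],[0,0,0]],[[0,0,-0.5],[0,0,0]]]}}

```text
t: 16.55
tcp_pos: [0.42, 0.1746, 0.0494]
orientation: [[-1.0, -0.024, 0.0], [-0.024, 1.0, 0.0], [-0.0, 0.0, -1.0]]
ft_force: [-5.1, 0.2, 8.7]
finger_gap: 0.342
gripper_force: 62.0
```

{"fn": "apply_moves", "kwargs": {"commands": [[[0,0,0],[0,0,0]],[[0,0,0],[0,0,0]],[[0,0,0],[0,0,0]],[[0,0,0],[0,0,0]],[[0,0,0],[0,0,0]],[[0,0,10],[0,0,0]],[[0,0,30],[0,0,0]],[[0,0,60],[0,0,0]],[[0,0,90],[0,0,0]],[[0,0,115],[0,0,0]],[[0,0,120],[0,0,0]],[[0,0,120],[0,0,0]]], "gripper": 100}}

```text
t: 18.05
tcp_pos: [0.4198, 0.1745, 0.169]
orientation: [[-1.0, -0.024, 0.0], [-0.024, 1.0, 0.001], [-0.0, 0.001, -1.0]]
ft_force: [1.3, -0.5, -0.7]
finger_gap: 0.999
gripper_force: 0.0
```

{"fn": "apply_moves", "kwargs": {"commands": [[[5,-30,10],[0,0,0]],[[12,-80,20],[0,0,0]],[[20,-130,30],[0,0,0]],[[27,-180,40],[0,0,0]],[[35,-230,50],[0,0,0]],[[42,-280,60],[0,0,0]],[[50,-330,60],[0,0,0]],[[50,-370,60],[0,0,0]],[[50,-390,60],[0,0,0]],[[50,-390,60],[0,0,0]]]}}

```text
t: 19.3
tcp_pos: [0.4692, -0.2165, 0.2272]
orientation: [[-1.0, -0.021, -0.003], [-0.021, 1.0, 0.0], [0.003, 0.0, -1.0]]
ft_force: [-0.0, 0.5, -0.8]
finger_gap: 0.999
gripper_force: 0.0
```

```bash
python3 - <<'E'
from bench import *
import cv2,numpy as np
a=capture("top")[150:340,110:310,::-1];b=capture("side")[230:350,170:420,::-1]
a=cv2.resize(a,(400,380));b=cv2.resize(b,(400,192))
cv2.imwrite("pics/f.png",cv2.convertScaleAbs(np.vstack([a,b]),alpha=1.4));print(get_state()['t'])
E
```

```text
19.4
```

View pics/f.png

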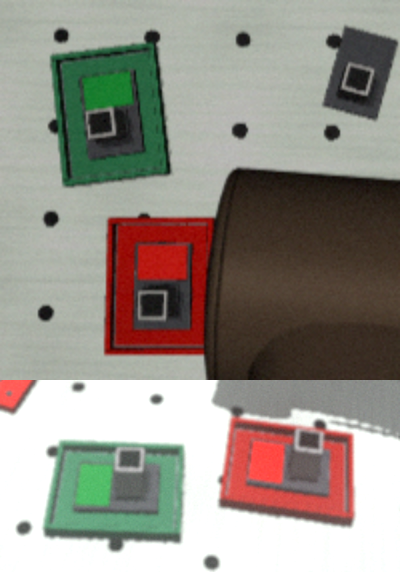

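Both brackets stand flat and centred: green in the green nest (112,115), red in the red nest (163,287).

```bash
python3 -c "
from bench import *
print(hand_in())"
```

```text
the job is handed in; nothing more can be done
None
```

The green-tagged bracket is in the green nest and the red-tagged one is in the red nest, both set down upright and released, and the job was handed in at about 19 s with no verdict returned.

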